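Clamp the plate on the desktop mill with fingertip strokes on the wing nut

TASK

One clamp already holds the aluminium plate on the little milling machine's bed; the second strap clamp, in front of the plate's long edge, is turned aside and its wing nut is slack. With a fingertip push that strap round until it points squarely at the plate with its nose over the edge, and only then push its wing nut round clockwise (seen from above) by its wings, in as many fingertip strokes as it takes, until it is fully down and will turn no further. Do it all by pushing: do not pinch the strap or the nut, leave the loose things where they are, and finish with the hand clear of everything.

Things in the scene. Friction and masses are not known exactly. Their poses are not given: they have to be found in the camera images.
- mill: Desktop milling machine, fixed. Origin on the table under the centre of its T-slotted bed; x runs along the bed and its slots, -y points to the column. The bed is 340 mm (x) by 190 mm (y), its top 85 mm above the table. A motor reaches 260 mm past the origin in x, another 207 mm in y, both no higher than the bed.
- plate (a point): Centre of the top of the workpiece, an aluminium plate 130 (x) by 76 (y) by 12 mm lying on the bed, fixed by the first clamp; axes as the mill's. Its top is 97 mm above the table.
- first_clamp (a point): Top of the wing nut of the first clamp, already tight on the plate's -x end; strap and nut are like the second clamp's but do not move. Not to be worked on.
- spindle (a point): Tip of the cutter under the spindle, 162 mm above the table. The spindle is a fixed cylinder 52 mm across on a 450 mm tall column, which stands 60 to 130 mm farther in the mill's -y direction.
- clamp: The upright steel stud (8 mm across, 41 mm tall) of the second clamp, the one to work on, fixed in a T slot before the plate's +y long edge. Origin on the stud's axis at the bed's top, axes as the mill's; the plate's edge is 28 mm from the stud towards -y. On the stud, from below: spring, strap, washer, wing nut.
- strap (a joint): Angle (rad) of the second clamp's strap about the stud. 0: nose along the clamp's -y axis, squarely over the plate; positive is anticlockwise from above (+1.57: nose along the mill's +x). It begins turned aside at +0.85 to +1.55. It swings with light friction (about 1.5 N at the nose) and stays where it is left.
- strap_nose (a point): Middle of the top edge of the strap's nose, 52 mm from the stud's axis; -y points along the strap away from the stud. The strap is an aluminium bar 24 mm wide, 12 mm thick, ending 26 mm behind the stud in a heel bent down to the bed. Its top is 24 mm above the bed with the nut tight, 0.2 mm higher per radian of slack, so it passes over the plate.
- nut (a joint): Angle (rad) by which the second clamp's wing nut is still off tight. 0: fully down, a hard stop; it begins at 4.5 to 7.0. Clockwise from above lowers the value (right-hand thread, 1.25 mm a turn). It turns with light friction (0.025 N m, about 1.5 N on a wing) and stays where it is left.
- nut_top (a point): On the wing nut's axis, level with the top of its wings, 53 mm above the bed when tight. x points along one wing, -x along the other. The wings are upright round ears 22 mm across, 5 mm thick, 5 to 26.5 mm from the axis and 0 to 22 mm below this point. The hub (20 mm across) ends 15 mm below it, the stud's end 12 to 14 mm below it, the strap's top 29 mm below it.
- wing_tip (a point): Outermost point of one wing, at half the wing's height: 26.5 mm from the nut's axis and 11 mm below the top of the wings.
- puck: Bystander: brass touch-off puck on the mill's bed, 30 mm across, 24 mm tall, loose. Origin at the centre of its underside.
- step_block: Bystander: dark steel step block on the mill's bed, 32 x 26 x 28 mm, loose. Origin at the centre of its underside.
- brush: Bystander: chip brush lying on the table, 190 mm long, loose. Origin at its middle, on the table.
- wrench: Bystander: spanner lying on the table, 150 mm long, loose. Origin at its middle, on the table.
- oil: Bystander: amber bottle of cutting oil standing on the table, 48 mm across, 125 mm tall, loose. Origin at the centre of its underside.
- stock: Bystander: offcut block of aluminium on the table, 90 x 40 x 30 mm, loose. Origin at the centre of its underside.

How it is judged:
By the outcome, as a careful person would: the job done as asked, in the order asked, and still so for the second after the job is handed in, with the robot touching nothing.
It also fails if it takes over 61 s, if anything falls off the work surface, if the arm or the gripper's body presses on something with over 40 N, if the wrist force passes 120 N, or if a joint passes its speed limit or range.

ROBOT

A 6-joint arm with a two-finger parallel gripper is mounted at the origin on the work surface. World frame = base frame: x ahead of the robot, y to its left, z up, the work surface at z = 0. Lengths are in m, angles in rad, forces in N, time in s.
With the tool pointing down it reaches from about 0.3 to 0.775 m from the base axis. Payload 14.6 kg.
Tool frame: the origin (TCP) lies on the centre line of the jaws, within the pads' length; the fingertips stand 17 mm ahead of it and the grasp point (between the pads) lies 2 mm behind it; z points along the fingers, x is the direction in which the jaws open and shut, and the axes are right-handed (so a half turn about z gives the same grasp; the last joint's range is limited). The gripper opens to 94 mm and grips with 3 to 60 N. Pads are 16 mm wide; open, the fingers measure 119 mm over their backs; the gripper's body (75 mm by 177 mm) begins 78 mm behind the grasp point.
Start: joints at [1.062, 0.3, 1.521, -0, 1.321, -0.067], TCP at [0.235, 0.497, 0.222] pointing down, gripper open.
Joint ranges: [-3.03, 3.03], [-0.79, 2.21], [0.23, 2.52], [-1.04, 4.18], [0, 3.07], [-2.55, 2.55]. Speed limits (rad/s): [2.22, 2.22, 2.57, 3.14, 3.14, 3.14].

INTERFACE

Orientations are given as [roll, pitch, yaw] about the fixed x, y, z axes, in that order (R = Rz(yaw) Ry(pitch) Rx(roll)).
In Python, from station import ctrl gives the robot as it stands. The module is installed in compiled form; this text tells all that it offers.
- The arm moves only by the tool drive_tool, never from a script. Its argument "increments" is a list of rows, each a list of 3 entries, a list of its own where there are three numbers: the turn, a rotation vector about the tool's x, y, z in degrees, then the shift along the tool's x, y, z in mm, then the opening, from 0 (shut) to 1 (fully open). In form: [[[ax, ay, az], [dx, dy, dz], hand], ...]. A call has 1 to 20 rows; each row shifts and turns the commanded pose from where the row before left it, along the tool's axes as they then stand; what a row does not reach is not made up. A row lasts 1/8 s, in which the tool goes at most 62.5 mm and 10.7 degrees, less where a joint would pass 70% of its speed; a pose out of reach is approached as far as the arm can. A call with a gripper value outside its range is refused whole. The fingers move at their own pace and stop on an object; "squeeze" is the grip in N (left out, the last holds). Time passes only in rows, so rows that do not move let the fingers close. It gives the time, the measured TCP pose, the force and the opening at its end, in the units of the state.
- ctrl.get_obs(): the state, without advancing time (a new reading comes with each control period).
- ctrl.camera(name): name is "scene" or "side" or "wrist"; returns the picture (420x560x3 uint8, red, green, blue); there is no depth.
- ctrl.calibration(name): a dict with "fx", "fy", "cx", "cy" (pixels), "rvec" (rotation vector, rad) and "tvec" (3), from world to camera coordinates, as OpenCV has them. Camera axes: x right, y down, z forward; pixel columns grow to the right and rows downward; lengths in m; the calibration is good to about 2 mm. A picture is of the moment at which its call begins: read the wrist's pose just before it. calibration takes no time and is no camera call; for the wrist camera it gives the pose at the moment of the call.
- ctrl.hand_in(): hands the job in, once; it reports no verdict.
The state is a dict: "time_s": time; "qpos": joint angles; "joint_vel": joint speeds; "tau": joint torques, N m; "ee_pos": TCP position; "eef_rot": TCP orientation; "force": force on the tool from outside, world axes, zero at the start; "moment": the same for the moment, N m; "grip_width": finger opening in m.
Only numpy, scipy, OpenCV 4.12 (cv2) and the standard library are available. Lean on these libraries where they do the work, as an engineer would, in place of code of your own. Each camera call takes 0.05 s, during which the arm holds its last target.

## Working session

There is one attempt and no reset: what is moved stays moved. The work goes in short steps, Python scripts to look and compute and a tool call to move; the robot and the scene stay as the last step left them, time stands still between calls to the robot, and variables do not carry over. Pictures are saved under pics/ and viewed, and the job is handed in when it is done.

Besides the shell and the picture viewer there is one more tool, called after "Request:" by a JSON object that holds its "fn" and its "kwargs", one argument or row to a line. drive_tool: Moves the arm, as the interface text tells. Its arguments: {"type":"object","properties":{"increments":{"type":"array"},"squeeze":{"type":"number"}},"required":["increments"]}

```bash
mkdir -p pics; python3 - <<'E'
from station import ctrl
import cv2
o=ctrl.get_obs()
print({k:(v if not hasattr(v,'round') else v) for k,v in o.items()})
for n in ["scene","side","wrist"]:
    c=ctrl.calibration(n);print(n,c)
    cv2.imwrite(f"pics/{n}0.png",ctrl.camera(n)[:,:,::-1])
E
```

```text
{'time_s': 0.0, 'qpos': array([ 1.06240788e+00,  3.00480930e-01,  1.52160168e+00, -1.78680935e-05,
        1.32068628e+00, -6.65986999e-02]), 'joint_vel': array([-0.00089705, -0.00103123,  0.00047762, -0.00058487,  0.00193291,
       -0.00086619]), 'tau': array([ 7.03038677e-04, -5.31798756e+01, -3.52745354e+01,  7.10150390e-02,
        2.43337720e-02, -1.88106715e-04]), 'ee_pos': array([0.23504162, 0.49697284, 0.22187221]), 'eef_rot': array([-3.14153164e+00,  1.17477972e-03,  1.12901105e+00]), 'force': array([-0.0582751 , -0.35800254,  0.55746969]), 'moment': array([ 0.008627  ,  0.0118213 , -0.06013983]), 'grip_width': 0.09373329835526388}
scene {'fx': 463.5161664233118, 'fy': 463.5161664233118, 'cx': 284.11935064808466, 'cy': 203.76884606406566, 'rvec': array([ 2.20772775,  1.48321616, -0.42253036]), 'tvec': array([-0.39878021, -0.32862297,  1.58130372])}
side {'fx': 543.7820036119374, 'fy': 543.7820036119374, 'cx': 281.43240697355424, 'cy': 205.14751131393828, 'rvec': array([ 2.0204367 , -0.86738389,  0.43855916]), 'tvec': array([-0.25485974,  0.39407782,  1.10567265])}
wrist {'fx': 325.2125234690715, 'fy': 325.2125234690715, 'cx': 280.4318975678578, 'cy': 212.12428795488088, 'rvec': array([-2.47501244, -1.56647333, -0.19106696]), 'tvec': array([-0.54961868, -0.02541434,  0.38977448])}
```

View pics/scene0.png

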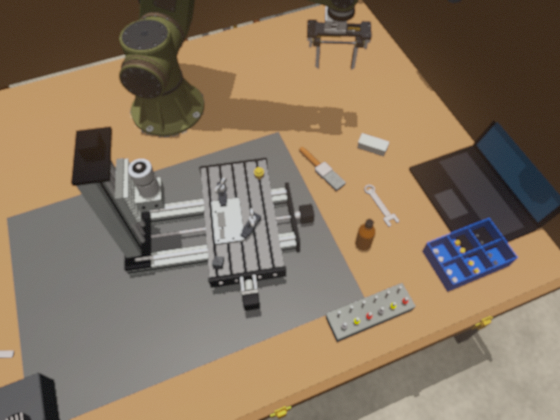

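View pics/side0.png

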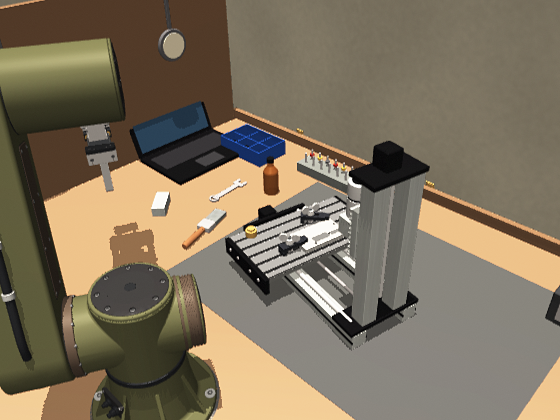

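View pics/wrist0.png

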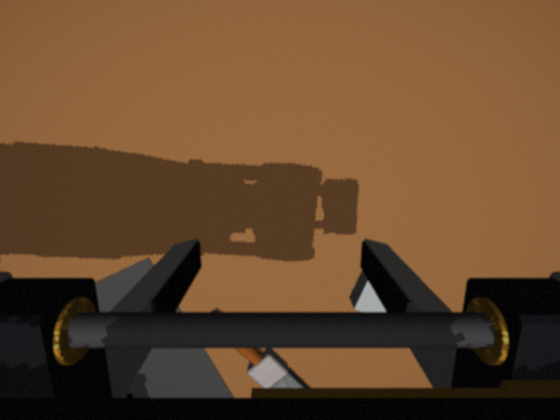

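```bash
python3 - <<'E'
import cv2
a=cv2.imread("pics/scene0.png")[140:315,130:330]
cv2.imwrite("pics/scene0c.png",cv2.resize(a,None,fx=3.4,fy=3.4,interpolation=cv2.INTER_CUBIC))
a=cv2.imread("pics/side0.png")[190:310,215:375]
cv2.imwrite("pics/side0c.png",cv2.resize(a,None,fx=5,fy=5,interpolation=cv2.INTER_CUBIC))
E
```

```text
(no output)
```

View pics/scene0c.png

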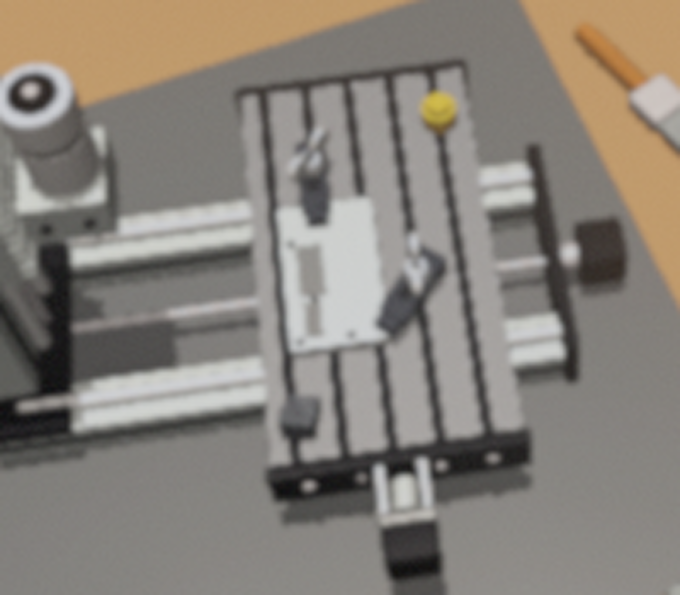

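View pics/side0c.png

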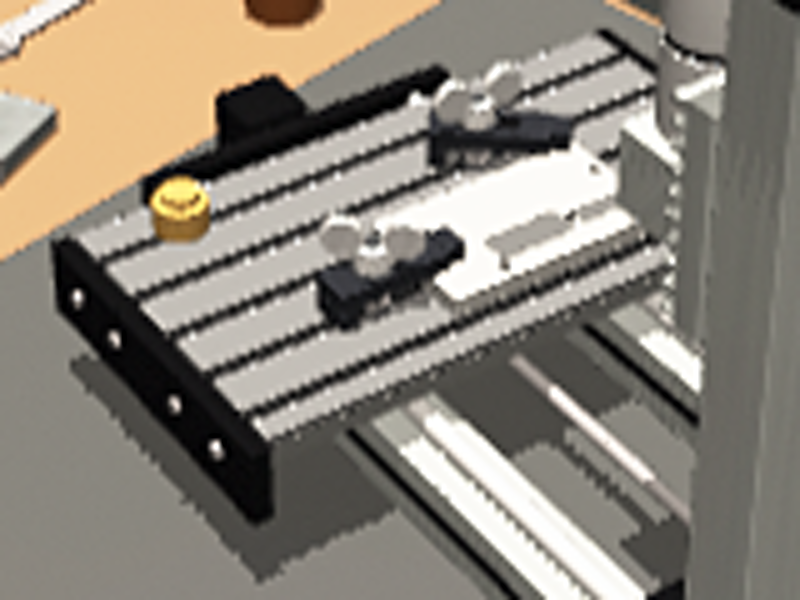

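```bash
cat > h.py <<'E'
import numpy as np, cv2
from scipy.optimize import least_squares
def K(c): return np.array([[c['fx'],0,c['cx']],[0,c['fy'],c['cy']],[0,0,1.]])
def proj(c,P): return cv2.projectPoints(np.asarray(P,float).reshape(-1,3),np.asarray(c['rvec']),np.asarray(c['tvec']),K(c),None)[0].reshape(-1,2)
def ray(c,uv,z):
    R=cv2.Rodrigues(np.asarray(c['rvec']))[0]; C=-R.T@c['tvec']
    out=[]
    for u,v in np.atleast_2d(uv):
        d=R.T@np.array([(u-c['cx'])/c['fx'],(v-c['cy'])/c['fy'],1]); out.append(C+d*(z-C[2])/d[2])
    return np.array(out)
def m2w(p,P):
    P=np.atleast_2d(np.asarray(P,float)); a=p[2]; R=np.array([[np.cos(a),-np.sin(a)],[np.sin(a),np.cos(a)]])
    return np.c_[P[:,:2]@R.T+p[:2],P[:,2]]
E
python3 - <<'E'
from station import ctrl
from h import *
c=ctrl.calibration("scene"); s=ctrl.calibration("side")
f=lambda x,y:(x/3.4+130-.3,y/3.4+140-.3)
g=lambda x,y:(x/5+215-.4,y/5+190-.4)
pts=[f(238,95),f(465,65),f(270,472),f(527,435)]
W=ray(c,pts,.085);print(W.round(4))
# endplates: left -y
M=[(-.17,-.095,.085),(-.17,.095,.085),(.17,-.095,.085),(.17,.095,.085)]
for a,b in((0,1),(2,3),(0,2),(1,3)):print(np.linalg.norm(W[a]-W[b]))
Ms=[(-.17,.095,.085),(-.17,-.095,.085)]; ps=[g(60,240),g(270,437)]
r=least_squares(lambda p:np.r_[(proj(c,m2w(p,M))-pts).ravel(),(proj(s,m2w(p,Ms))-ps).ravel()],[W[:,0].mean(),W[:,1].mean(),0.])
best=None
for a in np.arange(-3,3.2,.5):
    q=least_squares(lambda p:np.r_[(proj(c,m2w(p,M))-pts).ravel(),(proj(s,m2w(p,Ms))-ps).ravel()],[W[:,0].mean(),W[:,1].mean(),a])
    if best is None or q.cost<best.cost:best=q
print(best.x,best.cost,best.fun.round(1))
print("plate corners", ray(c,[f(277,208),f(372,196),f(290,352),f(388,342)],.097).round(4))
print("nut",ray(c,[f(416,262)],.135))
print("nose",ray(c,[f(395,328)],.110))
print("puck",ray(c,[f(438,108)],.105)); print("step",ray(c,[f(300,413)],.11));print("spindle",ray(c,[f(30,92)],.3))
E
```

```text
[[ 0.3492  0.0247  0.085 ]
 [ 0.3932  0.2153  0.085 ]
 [ 0.6882 -0.0524  0.085 ]
 [ 0.7328  0.1347  0.085 ]]
0.19557570604980287
0.19238678685131838
0.3475733371387993
0.34900997192037597
[ 0.53909521  0.08118973 -0.22489818] 12.93059105321545 [ 0.9  0.6 -1.   0.7  0.6 -2.  -0.6 -2.4  3.2 -1.4 -0.1 -0.4]
plate corners [[ 0.4781  0.0208  0.097 ]
 [ 0.4964  0.0955  0.097 ]
 [ 0.6056 -0.0089  0.097 ]
 [ 0.626   0.0632  0.097 ]]
nut [[0.58912636 0.1021693  0.135     ]]
nose [[0.62338365 0.07092443 0.11      ]]
puck [[0.44054765 0.17384589 0.105     ]]
step [[ 0.66318544 -0.01773328  0.11      ]]
spindle [[ 0.45470872 -0.11951739  0.3       ]]
```

```bash
cat >> h.py <<'E'
from scipy.spatial.transform import Rotation as Ro
def toolT(o): return Ro.from_euler('xyz',o['eef_rot']).as_matrix(), np.asarray(o['ee_pos'])
def delta(o,pos,yaw):
    R,p=toolT(o); Rt=Ro.from_euler('xyz',[np.pi,0,yaw]).as_matrix()
    print("rotvec deg",np.degrees(Ro.from_matrix(R.T@Rt).as_rotvec()).round(1)," shift in current tool mm",(1000*R.T@(np.asarray(pos)-p)).round(1)," in target tool mm",(1000*Rt.T@(np.asarray(pos)-p)).round(1))
E
python3 - <<'E'
from station import ctrl
from h import *
o=ctrl.get_obs();c=ctrl.calibration("wrist");R,p=toolT(o)
Rc=cv2.Rodrigues(c['rvec'])[0];C=-Rc.T@c['tvec']
print("cam in tool",R.T@(C-p), "cam axes in tool\n",(R.T@Rc.T).round(3))
delta(o,[.59,.105,.30],-.225)
E
```

```text
cam in tool [-1.79027156e-05 -6.91459624e-02 -1.62030120e-01] cam axes in tool
 [[ 1.    -0.001  0.   ]
 [ 0.001  0.97   0.242]
 [-0.    -0.242  0.97 ]]
rotvec deg [ 0.   0.  77.6]  shift in current tool mm [-202.7  488.5  -77.8]  in target tool mm [433.4 303.  -78. ]
```

Request:
{"fn": "drive_tool", "kwargs": {
  "increments": [
    [[0,0,0],[-9,24,-4],1],
    [[0,0,0],[-17,48,-4],1],
    [[0,0,0],[-17,48,-4],1],
    [[0,0,0],[-17,48,-4],1],
    [[0,0,0],[-17,48,-4],1],
    [[0,0,0],[-17,48,-4],1],
    [[0,0,0],[-17,48,-4],1],
    [[0,0,0],[-17,48,-4],1],
    [[0,0,0],[-17,48,-4],1],
    [[0,0,9.7],[-17,48,-2],1],
    [[0,0,9.7],[-12,24,0],1],
    [[0,0,9.7],[0,0,0],1],
    [[0,0,9.7],[0,0,0],1],
    [[0,0,9.7],[0,0,0],1],
    [[0,0,9.7],[0,0,0],1],
    [[0,0,9.7],[0,0,0],1],
    [[0,0,9.7],[0,0,0],1],
    [[0,0,0],[0,0,0],1]
  ]
}}

```text
time_s: 2.4
ee_pos: [0.5908, 0.1321, 0.2602]
eef_rot: [3.141, 0.001, -0.224]
force: [-0.3, -0.1, 0.1]
grip_width: 0.0937
```

```bash
python3 - <<'E'
from station import ctrl
from h import *
import json
o=ctrl.get_obs();c=ctrl.calibration("wrist");print(o['ee_pos'],o['eef_rot'],o['time_s'])
im=ctrl.camera("wrist");cv2.imwrite("pics/w1.png",im[:,:,::-1])
json.dump({k:np.asarray(v).tolist() for k,v in c.items()},open("w1.json","w"))
cv2.imwrite("pics/w1b.png",cv2.resize(im[:,:,::-1],(800,600),interpolation=cv2.INTER_CUBIC))
E
```

```text
[0.59080016 0.13214796 0.26016704] [ 3.14138322e+00  5.07055712e-04 -2.24402898e-01] 2.4
```

View pics/w1b.png

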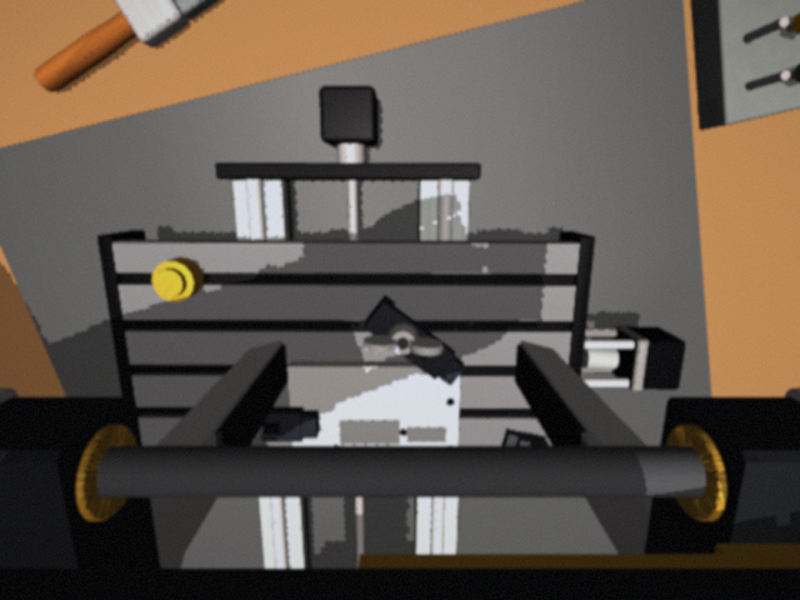

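```bash
python3 - <<'E'
import cv2
a=cv2.imread("pics/w1.png")[190:290,225:350]
cv2.imwrite("pics/w1c.png",cv2.resize(a,(750,600),interpolation=cv2.INTER_CUBIC))
E
```

```text
(no output)
```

View pics/w1c.png

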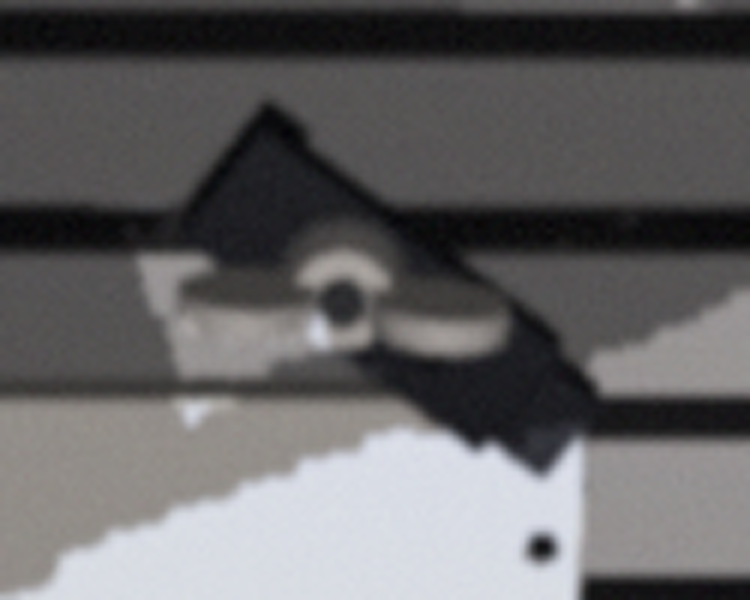

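```bash
python3 - <<'E'
from station import ctrl
from h import *
import json
c={k:np.array(v) for k,v in json.load(open("w1.json")).items()}
f=lambda x,y:(x/6+225-.4,y/6+190-.4)
F=lambda x,y:(x*.7-.15,y*.7-.15)
st=ray(c,[f(342,300)],.126)[0];print("stud",st)
B=ray(c,[F(112,240),F(580,240),F(125,373),F(560,372)],.085);print("bed",B.round(4))
print("yaw",[np.arctan2(*(B[b]-B[a])[1::-1]) for a,b in((0,1),(2,3))])
P=ray(c,[f(0,392),f(400,390),f(582,590),f(583,450)],.097);print("plate",P.round(4),np.arctan2(*(P[1]-P[0])[1::-1]))
S=ray(c,[f(268,105),f(185,222),f(545,472),f(590,395)],.110);print("strap",S.round(4))
yaw=-.222
R=np.array([[np.cos(yaw),np.sin(yaw)],[-np.sin(yaw),np.cos(yaw)]])
for n,Q in(("bed",B),("plate",P),("strap",S)): print(n,"in clamp mm",(1000*(Q-st)[:,:2]@R.T).round(1))
d=R@(S[2:,:2].mean(0)-S[:2,:2].mean(0)); print("strap ang",np.arctan2(d[0],-d[1]), "from stud",[np.arctan2(e[0],-e[1]) for e in [R@(S[2:,:2].mean(0)-st[:2])]])
W=ray(c,[f(180,298),f(505,322)],.126);print("wings", (1000*(W-st)[:,:2]@R.T).round(1))
E
```

```text
stud [0.58548716 0.10140686 0.126     ]
bed [[0.395  0.2107 0.085 ]
 [0.725  0.1352 0.085 ]
 [0.3668 0.1115 0.085 ]
 [0.6964 0.037  0.085 ]]
yaw [np.float64(-0.22485769642455997), np.float64(-0.22230943146346066)]
plate [[0.5204 0.0885 0.097 ]
 [0.5897 0.0731 0.097 ]
 [0.6137 0.0278 0.097 ]
 [0.6191 0.0546 0.097 ]] -0.21944986231194144
strap [[0.58   0.1317 0.11  ]
 [0.5619 0.1153 0.11  ]
 [0.6115 0.0579 0.11  ]
 [0.6218 0.07   0.11  ]]
bed in clamp mm [[-209.9   64.7]
 [ 128.7   63.7]
 [-215.6  -38.3]
 [ 122.3  -38.4]]
plate in clamp mm [[-60.7 -26.9]
 [ 10.3 -26.7]
 [ 43.7 -65.6]
 [ 43.1 -38.2]]
strap in clamp mm [[-12.   28.3]
 [-26.1   8.3]
 [ 34.9 -36.7]
 [ 42.3 -22.6]]
strap ang 0.8770909749655953 from stud [np.float64(0.9156898719139376)]
wings [[-25.9   0.4]
 [ 26.1  -3.8]]
```

```bash
python3 - <<'E'
from station import ctrl
from h import *
c=ctrl.calibration("scene"); s=ctrl.calibration("side")
yaw=-.223;R=np.array([[np.cos(yaw),np.sin(yaw)],[-np.sin(yaw),np.cos(yaw)]])
o=np.array([.5855,.1014])
for z in (.2,.25,.3,.35,.4,.45):
  print(z,(1000*R@(ray(c,[(30/3.4+130,92/3.4+140)],z)[0][:2]-o)).round(),(1000*R@(ray(s,[(354,180)],z)[0][:2]-o)).round())
def w(x,y): return (R.T@np.array([x,y])/1000+o)
ob=ctrl.get_obs()
for q in [(60,-2),(54.2,-10.4),(48.4,-23.2),(38.2,-34.2),(24.5,-42)]:
  delta(ob,[*w(*q),.118],-.223)
E
python3 - <<'E'
import cv2
a=cv2.imread("pics/side0.png")[130:310,290:440]
cv2.imwrite("pics/side0d.png",cv2.resize(a,None,fx=3.3,fy=3.3,interpolation=cv2.INTER_CUBIC))
E
```

```text
0.2 [-156. -271.] [107. -43.]
0.25 [-117. -257.] [  52. -105.]
0.3 [ -78. -244.] [  -3. -167.]
0.35 [ -39. -230.] [ -57. -229.]
0.4 [   0. -217.] [-112. -290.]
0.45 [  39. -203.] [-166. -352.]
rotvec deg [0.  0.  0.1]  shift in current tool mm [ 61.6  33.2 142.2]  in target tool mm [ 61.6  33.2 142.2]
rotvec deg [0.  0.  0.1]  shift in current tool mm [ 55.8  41.6 142.2]  in target tool mm [ 55.8  41.6 142.2]
rotvec deg [0.  0.  0.1]  shift in current tool mm [ 50.   54.4 142.2]  in target tool mm [ 50.   54.4 142.2]
rotvec deg [0.  0.  0.1]  shift in current tool mm [ 39.8  65.4 142.2]  in target tool mm [ 39.8  65.4 142.2]
rotvec deg [0.  0.  0.1]  shift in current tool mm [ 26.1  73.2 142.2]  in target tool mm [ 26.1  73.2 142.2]
```

View pics/side0d.png

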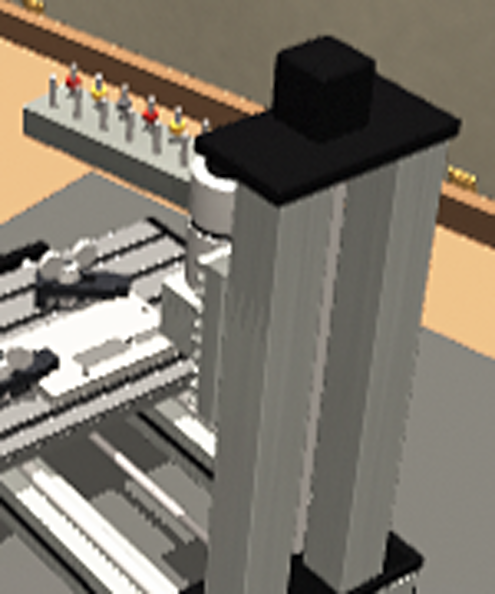

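Request:
{"fn": "drive_tool", "kwargs": {
  "increments": [
    [[0,0,0],[20,10,10],0],
    [[0,0,0],[22,13,30],0],
    [[0,0,0],[20,10,30],0],
    [[0,0,0],[0,0,0],0],
    [[0,0,0],[0,0,0],0],
    [[0,0,0],[0,0,0],0]
  ],
  "squeeze": 10
}}

```text
time_s: 3.2
ee_pos: [0.644, 0.0868, 0.1921]
eef_rot: [-3.141, -0.002, -0.224]
force: [-0.9, -0.3, 0.0]
grip_width: 0.0376
```

```bash
cat > look.py <<'E'
import sys
from station import ctrl
from h import *
import json
n=sys.argv[1]; x0,y0,w,hh=map(int,sys.argv[3:7]) if len(sys.argv)>3 else (0,0,560,420); cam=sys.argv[2] if len(sys.argv)>2 else "wrist"
o=ctrl.get_obs();c=ctrl.calibration(cam);print(o['ee_pos'].round(4),o['eef_rot'].round(4),o['time_s'],o['force'].round(1),o['grip_width'])
im=ctrl.camera(cam)
json.dump({k:np.asarray(v).tolist() for k,v in c.items()},open(n+".json","w"))
cv2.imwrite(f"pics/{n}_full.png",im[:,:,::-1])
a=im[y0:y0+hh,x0:x0+w,::-1]; k=min(800/w,600/hh)
cv2.imwrite(f"pics/{n}.png",cv2.resize(a,None,fx=k,fy=k,interpolation=cv2.INTER_CUBIC)); print("scale",k)
E
python3 look.py w2
```

```text
[0.644  0.0868 0.1921] [-3.1409e+00 -2.1000e-03 -2.2380e-01] 3.2 [-0.9 -0.3  0. ] 0.037600408261057365
scale 1.4285714285714286
```

View pics/w2.png

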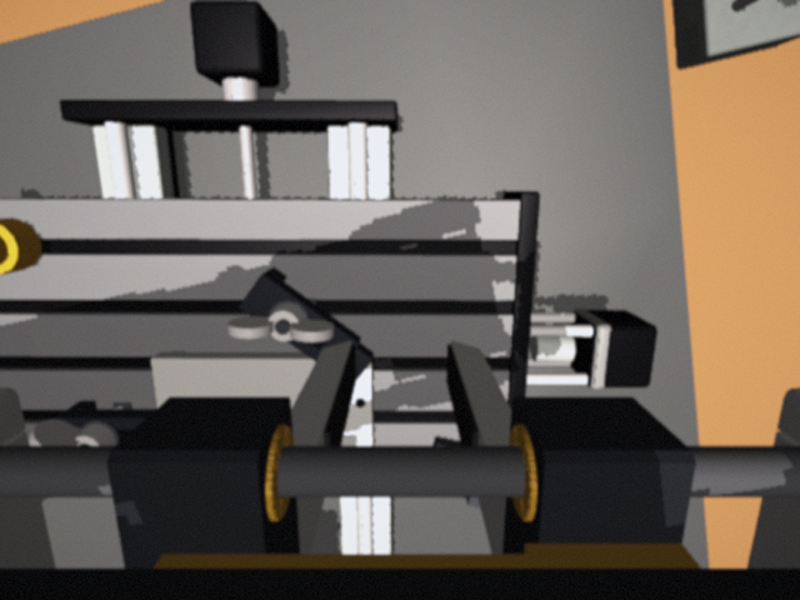

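Request:
{"fn": "drive_tool", "kwargs": {
  "increments": [
    [[0,0,0],[0,0,0],0],
    [[0,0,0],[0,0,0],0],
    [[0,0,0],[0,0,0],0],
    [[0,0,0],[0,0,0],0],
    [[0,0,0],[0,0,0],0],
    [[0,0,0],[0,0,20],0],
    [[0,0,0],[0,0,24],0],
    [[0,0,0],[0,0,20],0],
    [[0,0,0],[0,0,9],0],
    [[0,0,0],[0,0,0],0]
  ]
}}

```text
time_s: 4.5
ee_pos: [0.6439, 0.0861, 0.1172]
eef_rot: [3.141, 0.001, -0.225]
force: [-0.5, -0.3, -0.5]
grip_width: -0.0001
```

```bash
python3 look.py w3 wrist 140 150 280 210;python3 look.py s3 side 260 170 160 120; python3 look.py c3 scene 170 140 160 120
```

```text
[0.6439 0.0861 0.1172] [ 3.1414e+00  5.0000e-04 -2.2540e-01] 4.5 [-0.5 -0.3 -0.5] -6.418188443606135e-05
scale 2.857142857142857
[0.6442 0.0862 0.1179] [-3.1414e+00 -5.0000e-04 -2.2540e-01] 4.55 [-0.3 -0.7  0.5] 0.0007886849069438007
scale 5.0
[0.6443 0.0862 0.1183] [-3.1412e+00 -1.2000e-03 -2.2540e-01] 4.6 [ 0.3 -0.9 -0. ] 0.000617186042942898
scale 5.0
```

View pics/w3.png

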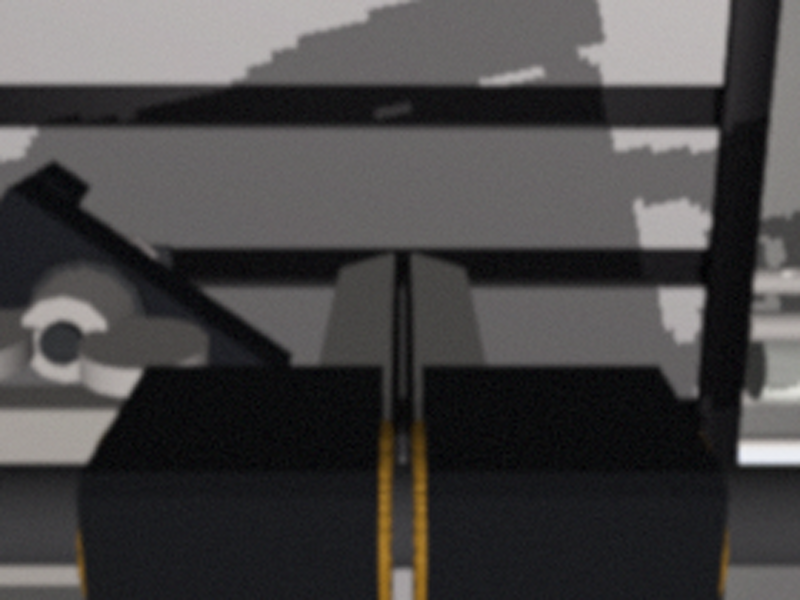

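View pics/s3.png

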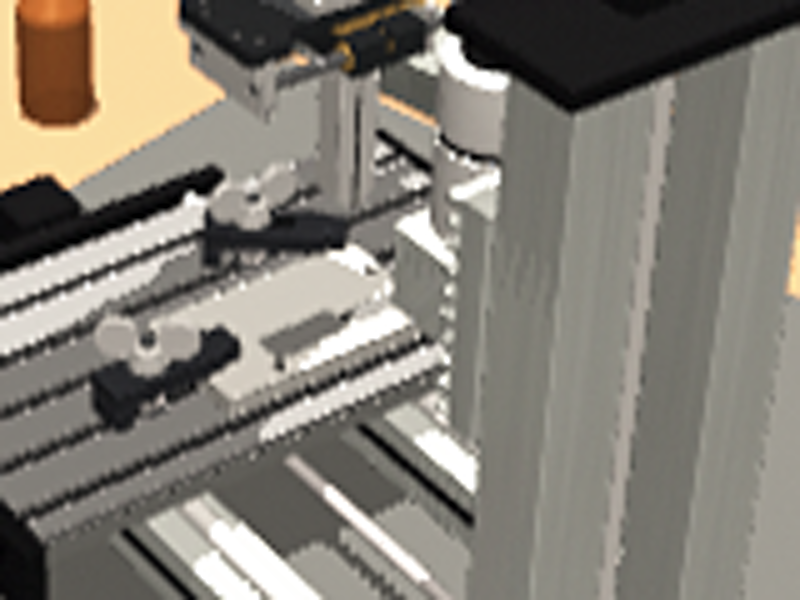

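View pics/c3.png

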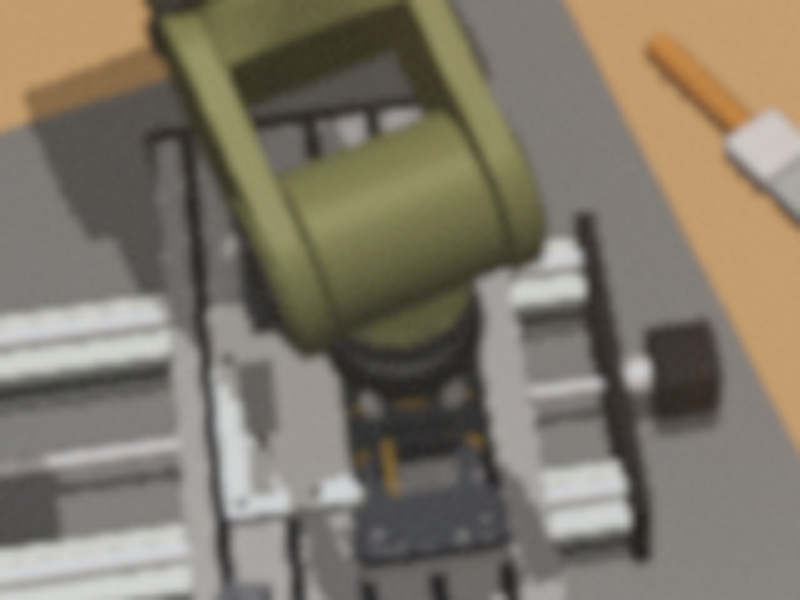

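Request:
{"fn": "drive_tool", "kwargs": {
  "increments": [
    [[0,0,0],[-3,4.5,0],0],
    [[0,0,0],[-3,4.5,0],0],
    [[0,0,0],[-2,4,0],0],
    [[0,0,0],[-2,4,0],0],
    [[0,0,0],[-2,5,0],0],
    [[0,0,0],[-3.5,4,0],0],
    [[0,0,0],[-3.5,4,0],0],
    [[0,0,0],[-3,3,0],0],
    [[0,0,0],[-4,3,0],0],
    [[0,0,0],[-4,3,0],0],
    [[0,0,0],[-3,2,0],0],
    [[0,0,0],[0,0,0],0]
  ]
}}

```text
time_s: 6.15
ee_pos: [0.6023, 0.0534, 0.1174]
eef_rot: [3.141, 0.0, -0.225]
force: [0.5, -0.4, -0.3]
grip_width: 0.0004
```

```bash
python3 look.py w4 wrist 140 150 280 210;python3 look.py s4 side 260 170 160 120
```

```text
[0.6023 0.0534 0.1174] [ 3.1413e+00  4.0000e-04 -2.2550e-01] 6.15 [ 0.5 -0.4 -0.3] 0.0003559510956352936
scale 2.857142857142857
[0.6024 0.0534 0.1173] [ 3.1413e+00  4.0000e-04 -2.2540e-01] 6.2 [ 0.2 -0.4  0.5] 0.0005753050445852986
scale 5.0
```

View pics/w4.png

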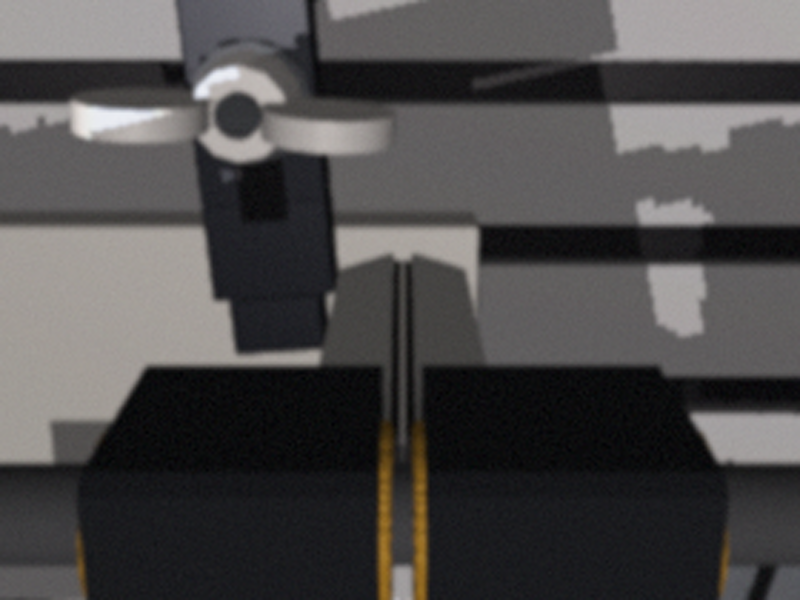

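View pics/s4.png

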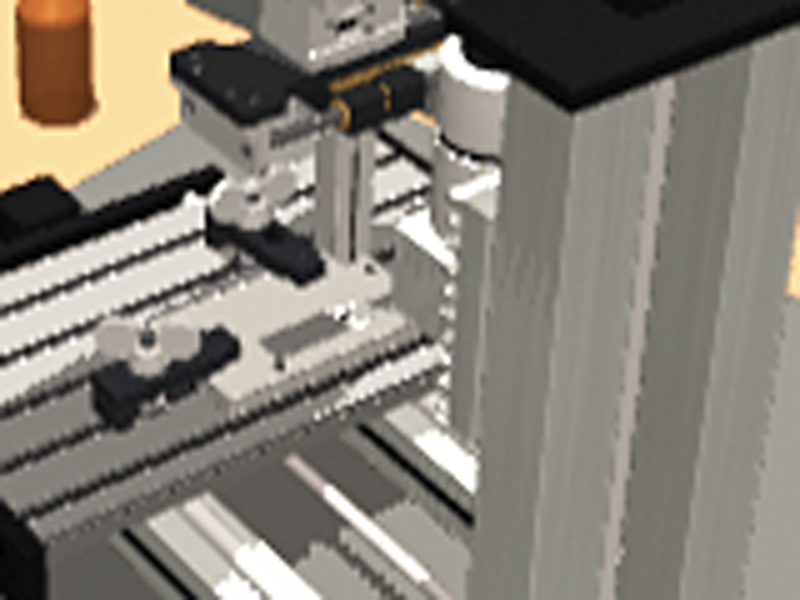

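```bash
cat > ang.py <<'E'
import sys,json
from h import *
yaw=-.223;Rm=np.array([[np.cos(yaw),np.sin(yaw)],[-np.sin(yaw),np.cos(yaw)]])
def C(n): return {k:np.array(v) for k,v in json.load(open(n+".json")).items()}
o=np.array([.5855,.1014])
def cl(c,uv,z): return 1000*(ray(c,uv,z)[:,:2]-o)@Rm.T
E
python3 - <<'E'
from ang import *
c=C("w4"); f=lambda x,y:(x/2.857+140-.3,y/2.857+150-.3)
for n,z,p in(("left",.110,[(178,3),(214,297)]),("right",.110,[(316,60),(335,288)]),("plate edge",.097,[(5,225),(190,224),(475,224)]),("stud",.126,[(238,116)]),("wings",.128,[(70,118),(393,130)]),("slot",.085,[(0,63),(600,63),(800,63)]),("tip",.100,[(335,310)])):
  q=cl(c,[f(*e) for e in p],z);d=q[-1]-q[0];print(n,q.round(1).tolist(),"ang", np.arctan2(d[0],-d[1]).round(3))
E
```

```text
left [[-12.4, 16.9], [-8.9, -39.2]] ang 0.063
right [[12.1, 6.7], [14.7, -37.4]] ang 0.058
plate edge [[-53.7, -28.4], [-15.8, -28.3], [42.6, -28.5]] ang 1.57
stud [[0.3, -0.8]] ang 3.142
wings [[-27.1, -0.7], [26.2, -2.9]] ang 1.53
slot [[-56.3, 3.3], [69.1, 2.9], [111.0, 2.8]] ang 1.568
tip [[13.8, -46.0]] ang 3.142
```

Request:
{"fn": "drive_tool", "kwargs": {
  "increments": [
    [[0,0,0],[-1.5,0,0],0],
    [[0,0,0],[-1.2,0,0],0],
    [[0,0,0],[0,0,0],0]
  ]
}}

```text
time_s: 6.62
ee_pos: [0.5999, 0.0541, 0.1174]
eef_rot: [3.142, 0.0, -0.225]
force: [2.0, -2.2, -0.0]
grip_width: 0.0004
```

```bash
python3 look.py w5 wrist 140 150 280 210
```

```text
[0.5999 0.0541 0.1174] [ 3.1415  0.     -0.2253] 6.625 [ 2.  -2.2 -0. ] 0.0003914917127230627
scale 2.857142857142857
```

View pics/w5.png

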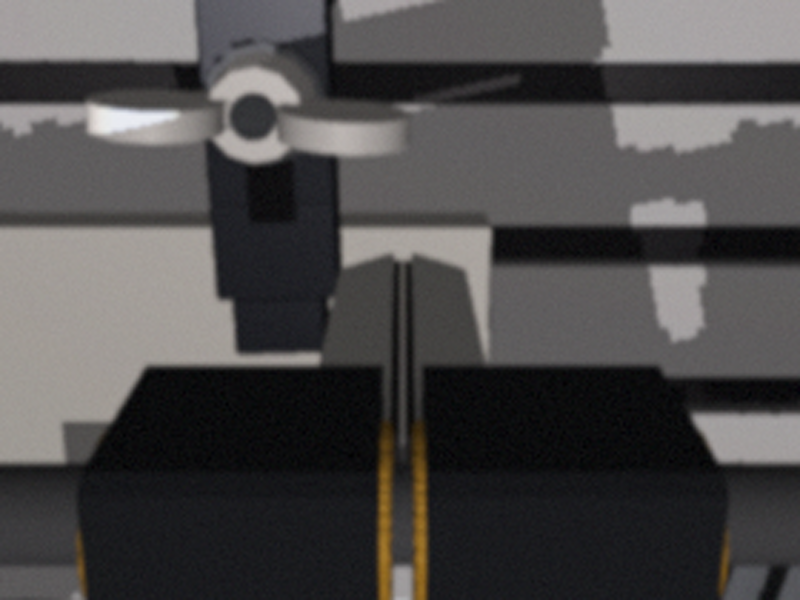

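```bash
python3 - <<'E'
from ang import *
c=C("w5"); f=lambda x,y:(x/2.857+140-.3,y/2.857+150-.3)
im=cv2.imread("pics/w5_full.png").astype(int).sum(2)
# subpixel left edge of strap per row
for nm,r0,r1,lo,hi,z in(("left",225,252,205,225,.110),("left2",150,172,200,222,.110),("right",228,250,250,262,.110)):
  P=[]
  for v in range(r0,r1):
    g=im[v,lo:hi]; d=np.diff(g); k=np.argmax(abs(d)); 
    kk=np.arange(max(k-2,0),min(k+3,len(d)));w=abs(d[kk]); P.append((lo+.5+(kk*w).sum()/w.sum(),v))
  P=np.array(P); q=cl(c,P,z); s=np.polyfit(q[:,1],q[:,0],1); res=q[:,0]-np.polyval(s,q[:,1]); g=abs(res)<.5
  s=np.polyfit(q[g,1],q[g,0],1);print(nm,"ang",-s[0].round(4),"x at y0",s[1].round(2),g.sum(),len(g), q[0].round(1),q[-1].round(1))
for n,z,p in(("stud",.126,[(253,116)]),("left",.110,[(195,3),(219,297)]),("right",.110,[(332,60),(341,288)])):
  q=cl(c,[f(*e) for e in p],z);d=q[-1]-q[0];print(n,q.round(1).tolist(),"ang", np.arctan2(d[0],-d[1]).round(3))
E
```

```text
left ang 0.0298 x at y0 -11.98 27 27 [-11.5 -22.5] [-10.9 -37.5]
left2 ang 0.0169 x at y0 -11.85 22 22 [-12.   17.5] [-12.    6.8]
right ang -0.0394 x at y0 14.39 21 22 [ 13.2 -24.3] [ 12.3 -36.4]
stud [[0.3, -0.6]] ang 3.142
left [[-11.9, 17.1], [-10.4, -39.0]] ang 0.026
right [[12.5, 6.9], [13.3, -37.2]] ang 0.018
```

Request:
{"fn": "drive_tool", "kwargs": {
  "increments": [
    [[0,0,0],[-1,0,0],0],
    [[0,0,0],[0,0,0],0],
    [[0,0,0],[0,0,0],0]
  ]
}}

```text
time_s: 7.05
ee_pos: [0.599, 0.0544, 0.1174]
eef_rot: [3.142, 0.0, -0.225]
force: [1.4, -0.8, -0.4]
grip_width: 0.0006
```

```bash
python3 look.py w6 wrist 140 150 280 210
```

```text
[0.599  0.0544 0.1174] [ 3.1416e+00  1.0000e-04 -2.2540e-01] 7.05 [ 1.4 -0.8 -0.4] 0.0005696670617257888
scale 2.857142857142857
```

View pics/w6.png

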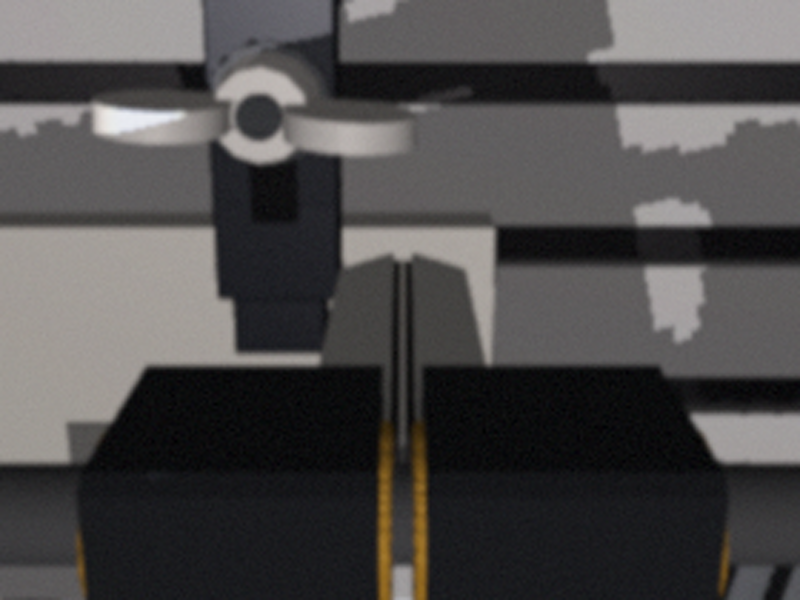

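```bash
python3 - <<'E'
from ang import *
for n in("w5","w6"):
  c=C(n)
  im=cv2.imread(f"pics/{n}_full.png").astype(int).sum(2)
  Q=[]
  for nm,r0,r1,lo,hi,z in(("left",225,252,205,225,.110),("left2",150,172,200,222,.110)):
    P=[]
    for v in range(r0,r1):
      g=im[v,lo:hi]; d=np.diff(g); k=np.argmax(abs(d)); 
      kk=np.arange(max(k-2,0),min(k+3,len(d)));w=abs(d[kk]); P.append((lo+.5+(kk*w).sum()/w.sum(),v))
    Q.append(cl(c,np.array(P),z))
  for q in Q+[np.vstack(Q)]: s=np.polyfit(q[:,1],q[:,0],1); print(n,-s[0].round(4),s[1].round(2))
  # plate +y edge & right edge
  P=[]
  for u in list(range(150,205))+list(range(262,300)):
    g=im[222:236,u]; d=np.diff(g); k=np.argmax(abs(d));kk=np.arange(max(k-2,0),min(k+3,len(d)));w=abs(d[kk]);P.append((u,222+.5+(kk*w).sum()/w.sum()))
  q=cl(c,np.array(P),.097); s=np.polyfit(q[:,0],q[:,1],1);res=q[:,1]-np.polyval(s,q[:,0]);g=abs(res)<.4; print("plate edge slope",np.polyfit(q[g,0],q[g,1],1),g.sum())
E
```

```text
w5 0.0298 -11.98
w5 0.0169 -11.85
w5 0.0231 -11.78
plate edge slope [-4.04261797e-03 -2.87917346e+01] 93
w6 0.0077 -11.94
w6 -0.0192 -12.04
w6 0.002 -11.77
plate edge slope [-3.89049908e-03 -2.87821205e+01] 93
```

Request:
{"fn": "drive_tool", "kwargs": {
  "increments": [
    [[0,0,0],[4,0,0],0],
    [[0,0,0],[6,0,0],0],
    [[0,0,0],[0,0,-25],0],
    [[0,0,0],[0,0,-35],0],
    [[0,0,0],[-4,-12,0],0],
    [[0,0,0],[-8,-24,0],0],
    [[0,0,0],[-7,-22.5,0],0],
    [[0,0,0],[0,0,0],0]
  ]
}}

```text
time_s: 8.1
ee_pos: [0.6029, 0.1149, 0.1765]
eef_rot: [3.141, 0.001, -0.223]
force: [-0.4, -0.2, 0.4]
grip_width: 0.0002
```

```bash
python3 look.py w7 wrist 140 150 280 210;python3 look.py s7 side 260 170 160 120; python3 - <<'E'
from station import ctrl
from ang import *
print(1000*Rm@(ctrl.get_obs()['ee_pos'][:2]-o))
E
```

```text
[0.6029 0.1149 0.1765] [ 3.1413e+00  1.3000e-03 -2.2330e-01] 8.1 [-0.4 -0.2  0.4] 0.00016431044706827067
scale 2.857142857142857
[0.6031 0.1139 0.1766] [ 3.1411e+00  1.1000e-03 -2.2410e-01] 8.15 [ 0.4 -1.1 -0.7] 0.0006131604018387045
scale 5.0
[14.6357034  15.50331797]
```

View pics/w7.png

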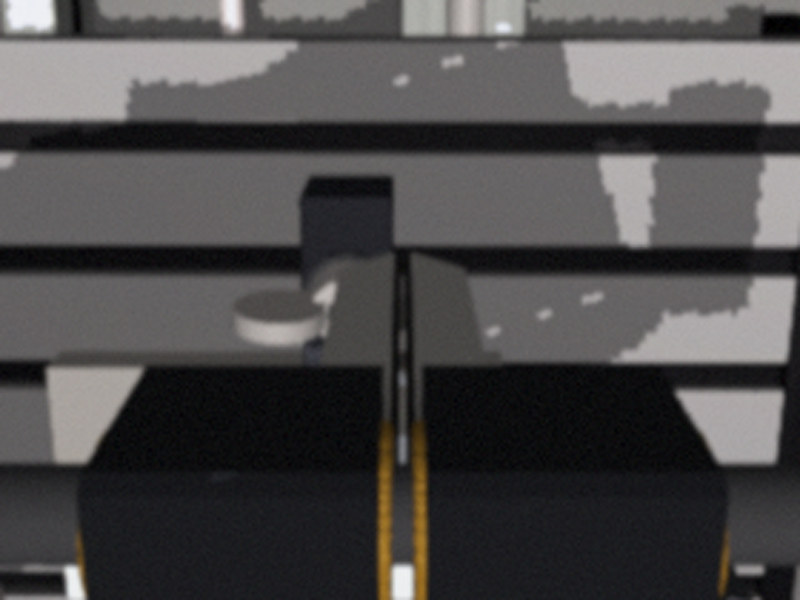

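View pics/s7.png

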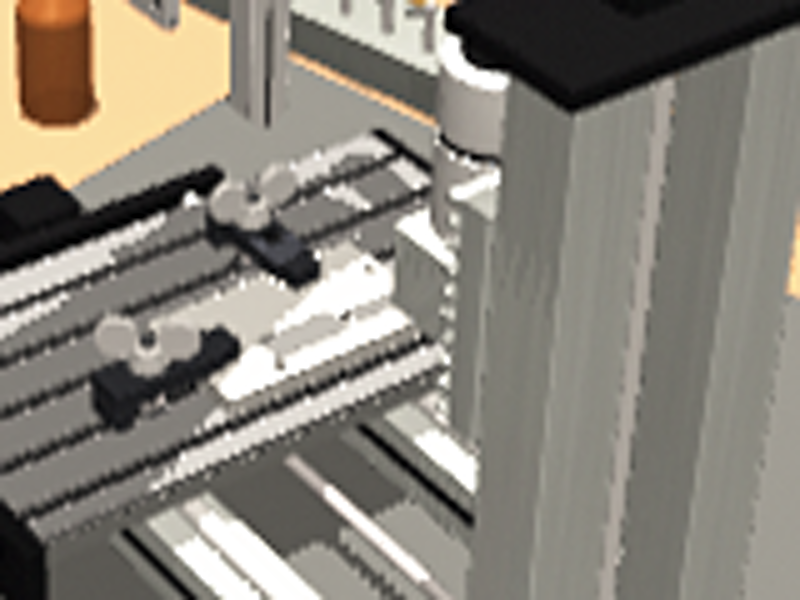

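```bash
cat > orb.py <<'E'
import numpy as np,sys
p0,p1,n=float(sys.argv[1]),float(sys.argv[2]),int(sys.argv[3])
ph=np.linspace(p0,p1,n+1);P=22*np.c_[np.cos(ph),np.sin(ph)]
P=P.round(1);d=np.diff(P,axis=0).round(1)
print([[[0,0,0],[float(a),float(-b),0],0] for a,b in d])
E
python3 orb.py .85 -2.15 12; python3 orb.py -2.15 -3.65 6
```

```text
[[[0, 0, 0], [3.7, 4.1, 0], 0], [[0, 0, 0], [2.5, 4.9, 0], 0], [[0, 0, 0], [1.2, 5.3, 0], 0], [[0, 0, 0], [-0.1, 5.5, 0], 0], [[0, 0, 0], [-1.5, 5.3, 0], 0], [[0, 0, 0], [-2.8, 4.7, 0], 0], [[0, 0, 0], [-3.8, 3.9, 0], 0], [[0, 0, 0], [-4.7, 2.9, 0], 0], [[0, 0, 0], [-5.3, 1.6, 0], 0], [[0, 0, 0], [-5.4, 0.2, 0], 0], [[0, 0, 0], [-5.4, -1.1, 0], 0], [[0, 0, 0], [-4.9, -2.4, 0], 0]]
[[[0, 0, 0], [-4.2, -3.5, 0], 0], [[0, 0, 0], [-3.2, -4.5, 0], 0], [[0, 0, 0], [-2.0, -5.1, 0], 0], [[0, 0, 0], [-0.6, -5.5, 0], 0], [[0, 0, 0], [0.7, -5.4, 0], 0], [[0, 0, 0], [2.1, -5.1, 0], 0]]
```

Request:
{"fn": "drive_tool", "kwargs": {
  "increments": [
    [[0,0,0],[0,0,12],0],
    [[0,0,0],[0,0,12],0],
    [[0,0,0],[0,0,5.5],0],
    [[0,0,0],[0,0,0],0]
  ]
}}

```text
time_s: 8.7
ee_pos: [0.6032, 0.1132, 0.1473]
eef_rot: [3.141, 0.001, -0.226]
force: [-0.5, -0.3, 0.1]
grip_width: 0.0004
```

Request:
{"fn": "drive_tool", "kwargs": {
  "increments": [
    [[0,0,0],[3.7,4.1,0],0],
    [[0,0,0],[2.5,4.9,0],0],
    [[0,0,0],[1.2,5.3,0],0],
    [[0,0,0],[-0.1,5.5,0],0],
    [[0,0,0],[-1.5,5.3,0],0],
    [[0,0,0],[-2.8,4.7,0],0],
    [[0,0,0],[0,0,0],0]
  ]
}}

```text
time_s: 9.57
ee_pos: [0.5993, 0.0832, 0.1481]
eef_rot: [3.141, -0.0, -0.226]
force: [1.0, -0.2, 1.1]
grip_width: 0.0007
```

```bash
python3 look.py w8 wrist 140 150 280 210;python3 look.py s8 side 260 170 160 120; python3 - <<'E'
from station import ctrl
from ang import *
print(1000*Rm@(ctrl.get_obs()['ee_pos'][:2]-o)-[.2,-.7])
E
```

```text
[0.5993 0.0832 0.1481] [ 3.1412 -0.     -0.2257] 9.575 [ 1.  -0.2  1.1] 0.0006894540495011442
scale 2.857142857142857
[0.5994 0.0834 0.148 ] [ 3.1412 -0.     -0.2256] 9.625 [0.6 0.7 1.8] 0.00038825177124800805
scale 5.0
[ 17.39902623 -13.59456685]
```

View pics/w8.png

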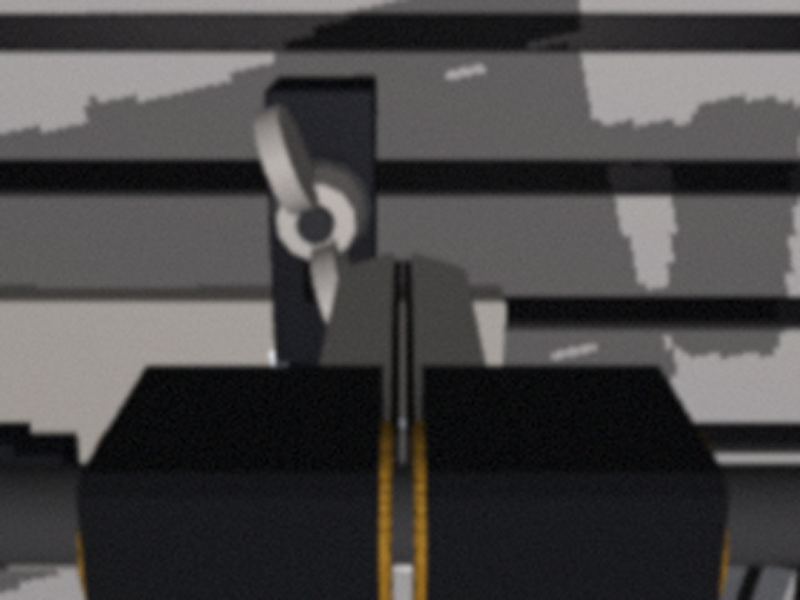

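View pics/s8.png

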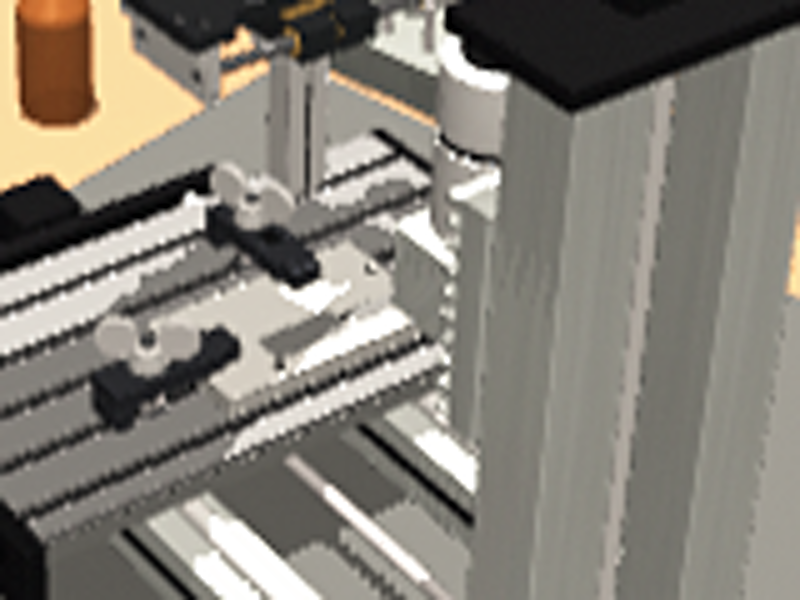

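Request:
{"fn": "drive_tool", "kwargs": {
  "increments": [
    [[0,0,0],[-3.8,3.9,0],0],
    [[0,0,0],[-4.7,2.9,0],0],
    [[0,0,0],[-5.3,1.6,0],0],
    [[0,0,0],[-5.4,0.2,0],0],
    [[0,0,0],[-5.4,-1.1,0],0],
    [[0,0,0],[-4.9,-2.4,0],0],
    [[0,0,0],[-4.2,-3.5,0],0],
    [[0,0,0],[-3.2,-4.5,0],0],
    [[0,0,0],[-2.0,-5.1,0],0],
    [[0,0,0],[-0.6,-5.5,0],0],
    [[0,0,0],[0.7,-5.4,0],0],
    [[0,0,0],[2.1,-5.1,0],0],
    [[0,0,0],[0,0,0],0]
  ]
}}

```text
time_s: 11.3
ee_pos: [0.5694, 0.1159, 0.1479]
eef_rot: [-3.141, 0.0, -0.225]
force: [-0.9, 0.3, 2.0]
grip_width: 0.0006
```

```bash
python3 look.py w9 wrist 140 150 280 210; python3 - <<'E'
from station import ctrl
from ang import *
print(1000*Rm@(ctrl.get_obs()['ee_pos'][:2]-o)-[.2,-.7])
E
python3 orb.py -3.65 -5.15 6
```

```text
[0.5694 0.1159 0.1479] [-3.1411  0.     -0.225 ] 11.3 [-0.9  0.3  2. ] 0.0005905880079061171
scale 2.857142857142857
[-19.1891739   11.01302182]
[[[0, 0, 0], [3.2, -4.4, 0], 0], [[0, 0, 0], [4.3, -3.5, 0], 0], [[0, 0, 0], [4.9, -2.3, 0], 0], [[0, 0, 0], [5.4, -1.1, 0], 0], [[0, 0, 0], [5.5, 0.4, 0], 0], [[0, 0, 0], [5.2, 1.7, 0], 0]]
```

View pics/w9.png

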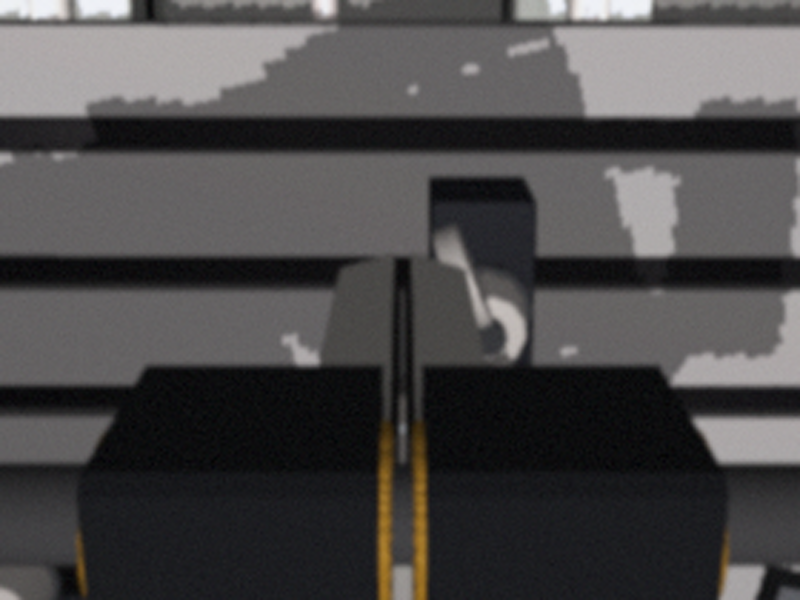

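Request:
{"fn": "drive_tool", "kwargs": {
  "increments": [
    [[0,0,0],[3.2,-4.4,0],0],
    [[0,0,0],[4.3,-3.5,0],0]
  ]
}}

```text
time_s: 11.6
ee_pos: [0.5785, 0.1214, 0.148]
eef_rot: [3.141, 0.0, -0.225]
force: [-2.5, -2.0, 2.6]
grip_width: 0.0005
```

Request:
{"fn": "drive_tool", "kwargs": {
  "increments": [
    [[0,0,0],[4.9,-2.3,0],0]
  ]
}}

```text
time_s: 11.72
ee_pos: [0.5838, 0.1225, 0.1479]
eef_rot: [3.141, 0.0, -0.225]
force: [-2.9, -1.1, 1.8]
grip_width: 0.0004
```

Request:
{"fn": "drive_tool", "kwargs": {
  "increments": [
    [[0,0,0],[5.4,-1.1,0],0]
  ]
}}

```text
time_s: 11.85
ee_pos: [0.5894, 0.1224, 0.1479]
eef_rot: [-3.142, 0.0, -0.225]
force: [-2.3, 0.5, 1.5]
grip_width: 0.0009
```

```bash
cat > pos.py <<'E'
from station import ctrl
from ang import *
ob=ctrl.get_obs();p=1000*Rm@(ob['ee_pos'][:2]-o)-[.2,-.7]
print(p.round(1),"r",np.hypot(*p).round(1),"phi",(np.arctan2(p[1],p[0])-2*np.pi).round(3),"F mill",(Rm@ob['force'][:2]).round(1),ob['force'][2].round(1),ob['time_s'])
E
python3 pos.py
```

```text
[-1.1 22.1] r 22.1 phi -4.663 F mill [-2.3  0. ] 1.5 11.85
```

Request:
{"fn": "drive_tool", "kwargs": {
  "increments": [
    [[0,0,0],[5.5,0.4,0],0]
  ]
}}

```text
time_s: 11.98
ee_pos: [0.5947, 0.1208, 0.1478]
eef_rot: [-3.141, -0.0, -0.225]
force: [-1.7, 0.6, -0.5]
grip_width: 0.0004
```

Request:
{"fn": "drive_tool", "kwargs": {
  "increments": [
    [[0,0,0],[5.2,1.7,0],0]
  ]
}}

```text
time_s: 12.1
ee_pos: [0.5985, 0.1188, 0.1476]
eef_rot: [-3.14, 0.003, -0.225]
force: [-13.6, 14.1, 4.3]
grip_width: -0.0001
```

```bash
python3 pos.py; python3 orb.py -5.15 -7.15 8
```

```text
[ 8.6 20.6] r 22.3 phi -5.109 F mill [-16.4  10.7] 4.3 12.1
[[[0, 0, 0], [4.7, 2.9, 0], 0], [[0, 0, 0], [3.7, 4.0, 0], 0], [[0, 0, 0], [2.7, 4.8, 0], 0], [[0, 0, 0], [1.4, 5.3, 0], 0], [[0, 0, 0], [0.1, 5.5, 0], 0], [[0, 0, 0], [-1.4, 5.3, 0], 0], [[0, 0, 0], [-2.6, 4.8, 0], 0], [[0, 0, 0], [-3.7, 4.1, 0], 0]]
```

```bash
python3 look.py w10 wrist 140 150 280 210; python3 look.py s10 side 260 170 160 120; python3 pos.py
```

```text
[0.5985 0.1188 0.1476] [-3.1402e+00  2.8000e-03 -2.2520e-01] 12.1 [-13.6  14.1   4.3] -0.00012276754079478815
scale 2.857142857142857
[0.5986 0.119  0.1476] [-3.1395  0.0033 -0.2253] 12.15 [-7.  12.   2.8] 0.000586179672994542
scale 5.0
[ 8.6 21. ] r 22.7 phi -5.103 F mill [-9.7  8.1] 3.4 12.2
```

View pics/w10.png

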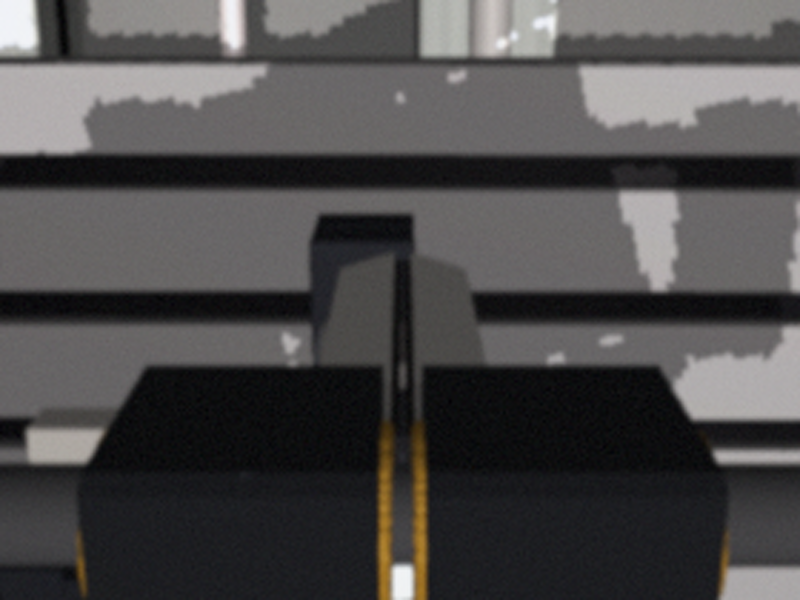

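View pics/s10.png

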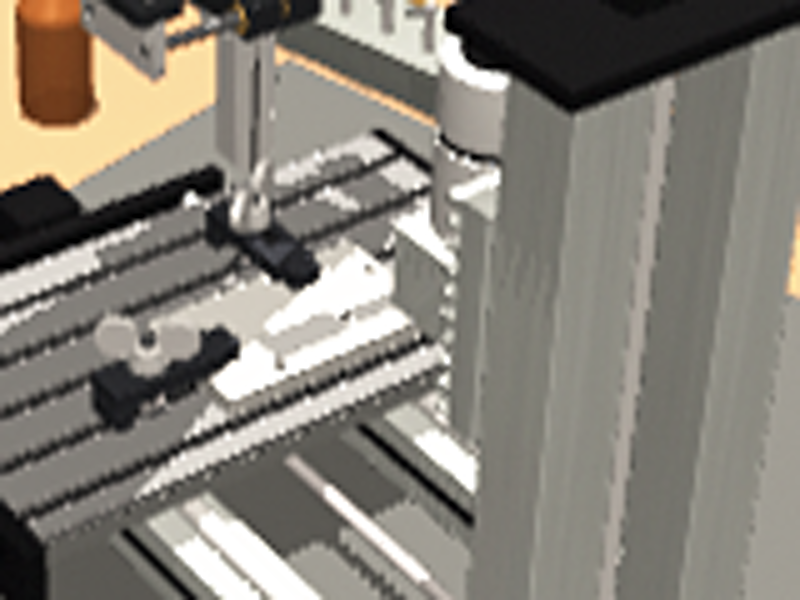

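Request:
{"fn": "drive_tool", "kwargs": {
  "increments": [
    [[0,0,0],[1,2,0],0],
    [[0,0,0],[0,0,0],0]
  ]
}}

```text
time_s: 12.45
ee_pos: [0.5987, 0.1183, 0.1478]
eef_rot: [-3.138, 0.003, -0.224]
force: [-9.6, 18.1, 2.4]
grip_width: 0.0007
```

```bash
python3 pos.py
```

```text
[ 8.9 20.1] r 22.0 phi -5.131 F mill [-13.4  15.5] 2.4 12.45
```

Request:
{"fn": "drive_tool", "kwargs": {
  "increments": [
    [[0,0,0],[0.7,1.4,0],0],
    [[0,0,0],[0,0,0],0]
  ]
}}

```text
time_s: 12.7
ee_pos: [0.5988, 0.1177, 0.1478]
eef_rot: [-3.137, 0.004, -0.224]
force: [-10.2, 23.2, 2.6]
grip_width: 0.0002
```

```bash
python3 pos.py
```

```text
[ 9.2 19.6] r 21.6 phi -5.151 F mill [-15.1  20.3] 2.6 12.7
```

Request:
{"fn": "drive_tool", "kwargs": {
  "increments": [
    [[0,0,0],[-1,-4,0],0],
    [[0,0,0],[-1,-10,0],0],
    [[0,0,0],[0,0,-20],0],
    [[0,0,0],[0,0,-40],0],
    [[0,0,0],[20,10,-20],0],
    [[0,0,0],[30,30,0],0],
    [[0,0,0],[10,30,0],0],
    [[0,0,0],[0,0,0],0],
    [[0,0,0],[0,0,0],0]
  ]
}}

```text
time_s: 13.82
ee_pos: [0.644, 0.0472, 0.2279]
eef_rot: [-3.141, -0.0, -0.225]
force: [-0.1, 0.5, 0.1]
grip_width: 0.0004
```

```bash
python3 pos.py; python3 look.py w11 wrist 140 150 280 210; python3 look.py s11 side 260 170 160 120
```

```text
[ 68.9 -39.3] r 79.3 phi -6.801 F mill [-0.2  0.5] 0.1 13.825
[0.644  0.0472 0.2279] [-3.1415e+00 -2.0000e-04 -2.2540e-01] 13.825 [-0.1  0.5  0.1] 0.00041308654001581853
scale 2.857142857142857
[0.6439 0.0475 0.228 ] [-3.1415e+00 -2.0000e-04 -2.2470e-01] 13.875 [ 1.   0.3 -0.9] 0.00022767391106148142
scale 5.0
```

View pics/w11.png

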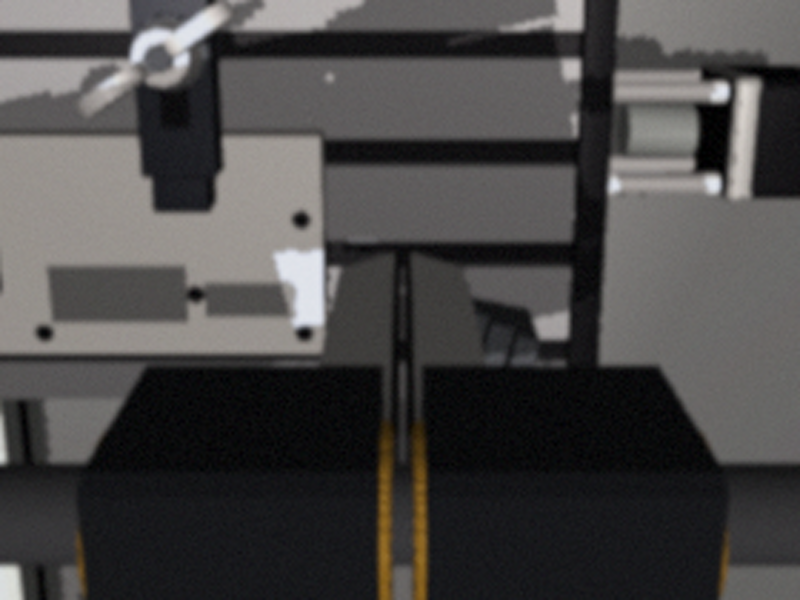

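View pics/s11.png

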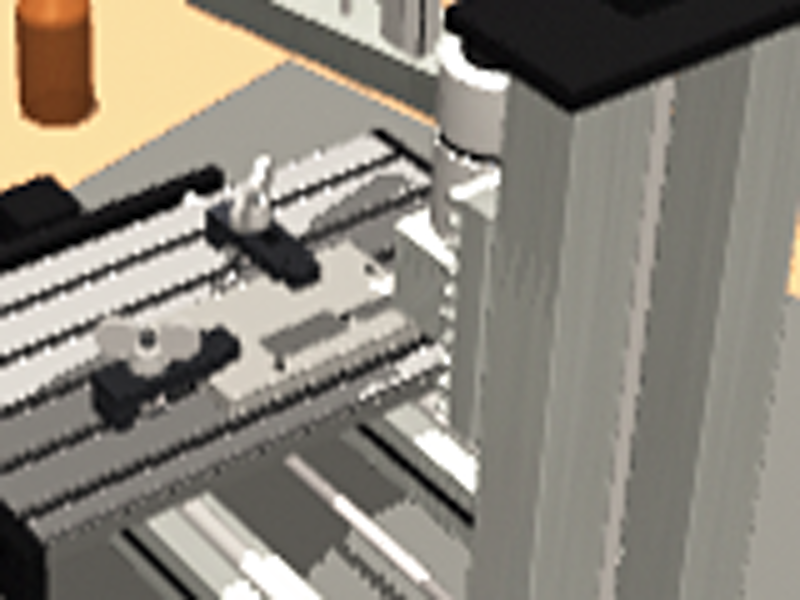

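```bash
python3 - <<'E'
from ang import *
a=cv2.imread("pics/w11_full.png")[120:230,160:260]
cv2.imwrite("pics/w11z.png",cv2.resize(a,None,fx=5.4,fy=5.4,interpolation=cv2.INTER_CUBIC))
c=C("w11"); im=cv2.imread("pics/w11_full.png").astype(int).sum(2)
def edge(rows,lo,hi):
  P=[]
  for v in rows:
    d=np.diff(im[v,lo:hi]);k=np.argmax(abs(d));kk=np.arange(max(k-2,0),min(k+3,len(d)));w=abs(d[kk]);P.append((lo+.5+(kk*w).sum()/w.sum(),v))
  return np.array(P)
for z in(.109,):
  for nm,P in(("left",edge(range(198,209),180,200)),("right",edge(range(198,209),208,226)),("rightAll",np.vstack([edge(range(176,190),208,226),edge(range(198,209),208,226)]))):
    q=cl(c,P,z);s=np.polyfit(q[:,1],q[:,0],1);print(nm,-s[0].round(3),s[1].round(2),q[0].round(1),q[-1].round(1))
E
```

```text
left 0.002 -11.5 [-11.5 -27.1] [-11.5 -36.1]
right 0.022 13.27 [ 13.6 -27.2] [ 13.9 -36.2]
rightAll -0.003 14.08 [13.9 -7.7] [ 13.9 -36.2]
```

View pics/w11z.png

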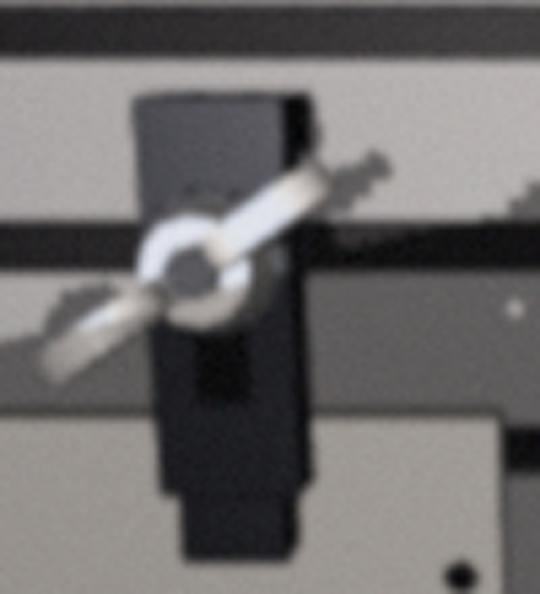

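```bash
python3 - <<'E'
from ang import *
c=C("w11");f=lambda x,y:(x/5.4+160-.4,y/5.4+120-.4)
for n,z,p in(("left",.109,[(134,105),(162,488)]),("rightTop",.109,[(279,105),(296,480)]),("wings",.127,[(48,370),(322,172)]),("plateR",.097,[(501,425),(503,520)])):
  q=cl(c,[f(*e) for e in p],z);d=q[-1]-q[0];print(n,q.round(1).tolist(),np.arctan2(d[0],-d[1]).round(3),np.arctan2(d[1],d[0]).round(3))
E
```

```text
left [[-11.1, 23.6], [-11.0, -37.9]] 0.001 -1.57
rightTop [[11.5, 23.5], [11.1, -36.6]] -0.008 -1.579
wings [[-21.8, -15.2], [21.1, 14.3]] 2.171 0.601
plateR [[43.9, -30.0], [43.9, -46.7]] -0.003 -1.574
```

```bash
python3 - <<'E'
import cv2,numpy as np
a=[cv2.resize(cv2.imread(f"pics/{n}_full.png")[190:235,295:330],None,fx=11,fy=11,interpolation=cv2.INTER_CUBIC) for n in("s10","s11")]
cv2.imwrite("pics/cmp.png",np.hstack(a))
E
```

```text
(no output)
```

View pics/cmp.png

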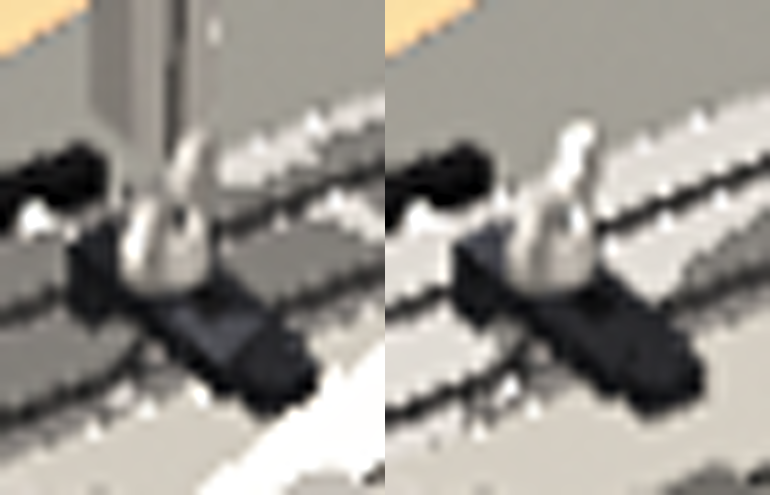

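Request:
{"fn": "drive_tool", "kwargs": {
  "increments": [
    [[0,0,0],[-10,-30,0],0],
    [[0,0,0],[-30,-30,0],0],
    [[0,0,0],[-20,-10,20],0],
    [[0,0,0],[0,0,40],0],
    [[0,0,0],[0,0,20],0],
    [[0,0,0],[1,8,0],0],
    [[0,0,0],[1,4,0],0],
    [[0,0,0],[0,0,0],0],
    [[0,0,0],[0,0,0],0]
  ]
}}

```text
time_s: 15.05
ee_pos: [0.5998, 0.1186, 0.1489]
eef_rot: [-3.138, 0.001, -0.224]
force: [-4.4, 16.9, -3.6]
grip_width: 0.0003
```

```bash
python3 pos.py
```

```text
[10.  20.6] r 22.9 phi -5.163 F mill [-8.  15.5] -3.6 15.05
```

Request:
{"fn": "drive_tool", "kwargs": {
  "increments": [
    [[0,0,0],[0,1,0],0],
    [[0,0,0],[0,0,0],0]
  ]
}}

```text
time_s: 15.3
ee_pos: [0.5997, 0.1182, 0.149]
eef_rot: [-3.137, 0.001, -0.224]
force: [-1.8, 19.6, -4.9]
grip_width: 0.0003
```

```bash
python3 pos.py
```

```text
[10.  20.2] r 22.5 phi -5.171 F mill [-6.1 18.7] -4.9 15.3
```

Request:
{"fn": "drive_tool", "kwargs": {
  "increments": [
    [[0,0,0],[0,1.5,0],0],
    [[0,0,0],[0,0,0],0]
  ]
}}

```text
time_s: 15.55
ee_pos: [0.5996, 0.1176, 0.1491]
eef_rot: [-3.135, 0.0, -0.224]
force: [-0.4, 25.9, -4.8]
grip_width: 0.0004
```

```bash
python3 pos.py
```

```text
[ 9.9 19.6] r 22.0 phi -5.181 F mill [-6.1 25.2] -4.8 15.55
```

Request:
{"fn": "drive_tool", "kwargs": {
  "increments": [
    [[0,0,0],[0,1.5,0],0],
    [[0,0,0],[0,0,0],0]
  ]
}}

```text
time_s: 15.8
ee_pos: [0.5994, 0.117, 0.1492]
eef_rot: [-3.133, 0.0, -0.223]
force: [1.3, 31.3, -6.1]
grip_width: 0.0004
```

```bash
python3 pos.py
```

```text
[ 9.9 19. ] r 21.4 phi -5.194 F mill [-5.6 30.8] -6.1 15.8
```

Request:
{"fn": "drive_tool", "kwargs": {
  "increments": [
    [[0,0,0],[-1,-6,0],0],
    [[0,0,0],[-1,-12,0],0],
    [[0,0,0],[0,0,-20],0],
    [[0,0,0],[0,0,-40],0],
    [[0,0,0],[20,10,-30],0],
    [[0,0,0],[30,30,-10],0],
    [[0,0,0],[10,30,0],0],
    [[0,0,0],[0,0,0],0],
    [[0,0,0],[0,0,0],0]
  ]
}}

```text
time_s: 16.92
ee_pos: [0.6444, 0.0492, 0.2485]
eef_rot: [-3.141, -0.001, -0.225]
force: [0.1, 0.4, -0.3]
grip_width: 0.0004
```

```bash
python3 pos.py; python3 look.py w12 wrist 140 120 280 210; python3 look.py s12 side 200 150 240 180
```

```text
[ 68.8 -37.2] r 78.2 phi -6.779 F mill [-0.   0.4] -0.3 16.925
[0.6444 0.0492 0.2485] [-3.1414e+00 -6.0000e-04 -2.2540e-01] 16.925 [ 0.1  0.4 -0.3] 0.0004376394168111095
scale 2.857142857142857
[0.6443 0.0495 0.2483] [-3.1414e+00 -4.0000e-04 -2.2460e-01] 16.975 [ 0. -0. -0.] 0.000535815583617702
scale 3.3333333333333335
```

View pics/w12.png

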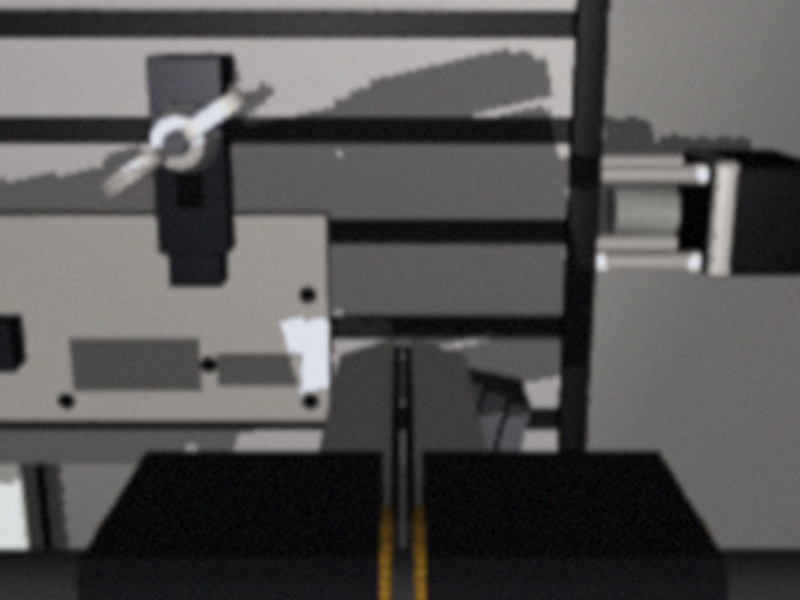

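View pics/s12.png

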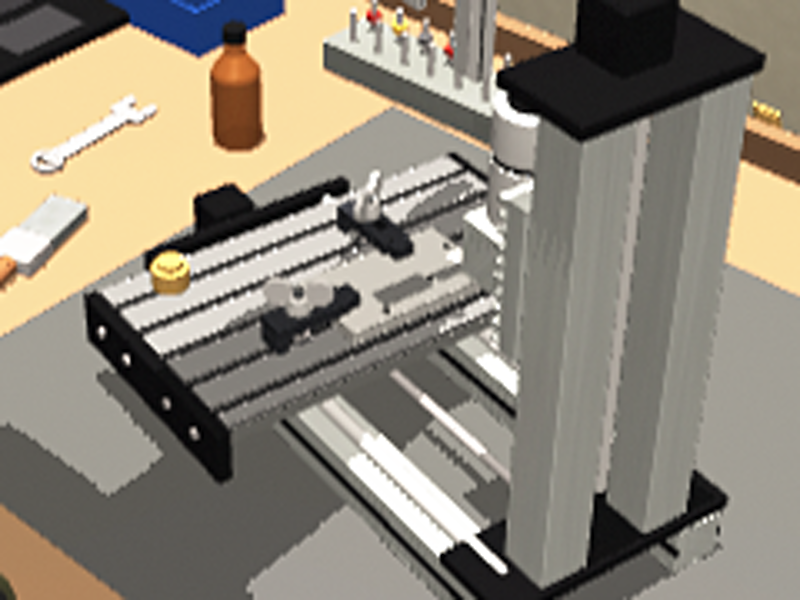

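```bash
python3 - <<'E'
from ang import *
c=C("w12");f=lambda x,y:(x/2.857+140-.3,y/2.857+120-.3)
for n,z,p in(("left",.109,[(148,60),(161,250)]),("wings",.127,[(108,187),(242,95)])):
  q=cl(c,[f(*e) for e in p],z);d=q[-1]-q[0];print(n,np.arctan2(d[0],-d[1]).round(3),np.arctan2(d[1],d[0]).round(3))
from station import ctrl
print(ctrl.hand_in())
E
```

```text
left 0.001 -1.57
wings 2.15 0.579
the job is handed in; nothing more can be done
None
```

I pushed the second clamp's strap square onto the plate and then turned its wing nut clockwise until it hit a hard stop. The job is handed in at about 17 s of the 61 s allowed; `hand_in` reports no verdict.

- **Strap:** I pushed it round from about +0.89 rad with the closed fingertips. Before the nut was touched it measured about 0.006 rad, with its nose over the plate. After tightening, the last picture gave about 0.001 rad, with an uncertainty of roughly 0.01 rad.
- **Nut:** I turned it with one circling fingertip push, about 5.7 rad in total. At the end it took a 25 N push with almost no movement. After backing off, a second push of about 31 N met the stop in the same place.
- **One disagreement:** when the nut stopped, the tool position implied a wing angle of about 0.45 rad, while the pictures show about 0.6 rad. I put this down to the fingertip corners being narrower than I assumed. Side views taken at the stop and after backing off show no visible turning back, and pictures before and after the second push gave 0.60 and 0.58 rad.
- **Surroundings:** the hand ended about 80 mm to the side of the clamp and well above it, with the wrist force near 0. The loose things visible in the last pictures had not moved; the offcut block was out of view there.

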